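Set the angle jig and back off its pivot screw

TASK

On the angle jig, first swing the fence round by its dowel handle to 30 degrees. Then turn the wing screw over the fence's pivot clockwise until it seats, back it off a quarter turn, and finish still gripping the wing between the fingers so that it stays there while I run the lock nut up; the fence must still stand at 30 degrees then. Leave the birdhouse, jar, can and brush alone.

Things in the scene. Friction and masses are not known exactly. Their poses are not given: they have to be found in the camera images.
- jig: The jig's wooden base plate, 230 (x) x 240 (y) x 18 mm, screwed to the bench (fixed); origin at the centre of its underside, x axis away from the robot, y to the left (turned by up to 0.4 rad). A thin steel strip runs along its far (+x) edge.
- pivot (a point): Point on the upright pivot axis of fence and screw, on the plate's top, 18 mm above the bench; x = +75, y = +75 mm from the plate's centre. Dark ticks 164 to 180 mm from it mark the fence angle each 15 degrees: long ticks at 0, 30, 60, 90, short ones between. 0 is parallel to the far edge (the tick towards the jig's -y); 90 is the tick towards its -x.
- fence (a joint): Swivel of the aluminium fence (bar 20 mm wide, 158 mm long, 19 to 39 mm above the bench), rad, 0 to 1.571. 0: it points from the pivot along the jig's -y, parallel to the far edge; grows clockwise seen from above, swinging towards the robot (-x). 30 degrees = 0.524. Starts at 1.0 to 1.4. Stiff joint (about 2 N at the handle), stays where it is left.
- handle (a point): Middle of the upper part of the fence's handle, an upright round wooden dowel 24 mm in diameter that stands on the fence from 39 to 87 mm above the bench, 140 mm from the pivot along the fence; this point is on the dowel's axis, 64 mm above the bench.
- screw (a joint): Turn of the steel wing screw, rad; grows clockwise seen from above. It seats on a hard stop at 6.283; it starts 1.2 to 2.4 rad short of it. A quarter turn back is 4.712. Light friction (0.08 N m); does not rise or sink noticeably nor drag the fence. Seated, the wing's length lies along the jig's y (parallel to the far edge); a quarter turn back, along its x.
- wing (a point): The screw's wing (the head to grip): an upright flat steel bar 44 mm long (its y axis), 10 mm thick (its x axis), 26 mm high, on a 12 mm stem; this point is at its middle, on the pivot axis, 80 mm above the bench. Free space of 28 mm between its underside and the fence hub below, but for the stem and a low 24 mm collar.
- birdhouse: Bystander: half-built plywood birdhouse on a round 200 mm foot, 205 mm high, origin under its middle. Leave it alone.
- jar: Bystander: amber glass jar, 72 mm across, 95 mm high, origin under its middle. Leave it alone.
- can: Bystander: aluminium can, 60 mm across, 160 mm high, origin under its middle. Leave it alone.
- brush: Bystander: wooden paint brush, 190 mm long, lying flat. Leave it alone.

How it is judged (in metres and radians):
On the way, in this order (a step that is already met when the one before it is completed fails the run):
1. the fence is set to 30 degrees (within 4) (value of joint fence between 0.454 and 0.594 rad), for 0.2 s.
2. the wing screw is turned clockwise until it seats (value of joint screw above 6.22 rad), for 0.1 s.
At the end, for the whole second after the job is handed in: The fence stands at 30 degrees within 4; the screw is a quarter turn (90 degrees within 15) back from its seat; the wing is between the fingers (TCP within 25 mm of its axis) and gripped with over 2 N (all of step 1 and value of joint screw between 4.452 and 4.972 rad and contact force between the fingers and screw above 2 N and horizontal distance between the grasp point and wing below 0.025 m); the arm keeps its last pose, push and grip.
It fails at once if a bystander (birdhouse) is moved by over 20 mm (distance of birdhouse from where it was at the start of the episode above 0.02 m).
It fails at once if a bystander (jar) is moved by over 20 mm (distance of jar from where it was at the start of the episode above 0.02 m).
It fails at once if a bystander (can) is moved by over 20 mm (distance of can from where it was at the start of the episode above 0.02 m).
It fails at once if a bystander (brush) is moved by over 20 mm (distance of brush from where it was at the start of the episode above 0.02 m).
It also fails if it takes over 61 s, if anything falls off the work surface, if the arm or the gripper's body presses on something with over 40 N, if the wrist force passes 120 N, or if a joint passes its speed limit or range.

ROBOT

A 7-joint arm with a two-finger parallel gripper is mounted at the origin on the work surface. World frame = base frame: x ahead of the robot, y to its left, z up, the work surface at z = 0. Lengths are in mm, angles in rad, forces in N, time in s.
With the tool pointing down it reaches from about 400 to 875 mm from the base axis. Payload 4.4 kg.
Tool frame: the origin (TCP) lies between the finger pads, 19 mm behind the fingertips; this is the grasp point; z points along the fingers, y is the line along which they close (so a half turn about z gives the same grasp; the last joint's range is limited). The gripper opens to 85 mm and grips with 20 to 120 N. Pads are 22 mm wide; open, the fingers measure 114 mm over their backs; the gripper's body (76 mm by 85 mm) begins 54 mm behind the grasp point. The pads swing forward as they close: fully open they stand 13 mm farther back than shut.
Start: joints at [1.171, 0.628, 0.038, 1.517, -0.027, 0.996, -0.02], TCP at [212.99, -614.128, 250.013] pointing down, gripper open.
Joint ranges: [-3.06, 3.06], [-0.37, 2.12], [-1.25, 1.32], [0.18, 2.47], [-1.1, 4.24], [0.23, 1.98], [-2.94, 2.94]. Speed limits (rad/s): [2.57, 2.57, 3.14, 3.14, 3.14, 3.14, 3.14].

INTERFACE

Orientations are given as [roll, pitch, yaw] about the fixed x, y, z axes, in that order (R = Rz(yaw) Ry(pitch) Rx(roll)).
In Python, from cell import ctrl, get_image, get_calibration gives the robot as it stands.
- The arm moves only by the shell command python3 -m creep 'ROWS'. ROWS is JSON, a list of rows, each an object of numbers: "dx", "dy", "dz": the shift along the world's x, y, z normalised to -1 to 1, where 1 is 0.4 m; "rx", "ry", "rz": the turn, a rotation vector about the world's x, y, z normalised to -1 to 1, where 1 is 2 pi rad; "grip": the closure, from -1 (fully open) to 1 (shut). A call has exactly 5 rows; each row is the pose to reach, as a shift and turn from the pose commanded when the call began, turning the shorter way round; what a row does not reach only later rows make up. A row lasts 1/8 s, in which the tool goes at most 62.5 mm and 10.7 degrees, less where a joint would pass 70% of its speed; a pose out of reach is approached as far as the arm can. A call with a number of a shift or a turn outside -1 to 1 is refused whole. A call with a gripper value outside its range is refused whole. The fingers move at their own pace and stop on an object; the grip force is fixed at half the most. Time passes only in rows, so rows that repeat a pose let the fingers close, or fill a call up. It gives the time, the measured TCP pose, the force, the opening and the grip force at its end, in the units of the state.
- ctrl.read_state(): the state, without advancing time (a new reading comes with each control period).
- get_image(name): name is "scene" or "top"; returns the picture (480x640x3 uint8, red, green, blue); there is no depth.
- get_calibration(name): a dict with "mtx" (3x3 intrinsics, pixels), "world_from_camera" (4x4, takes a point from camera to world coordinates). Camera axes: x right, y down, z forward; pixel columns grow to the right and rows downward; lengths in mm; the calibration is good to about 2 mm. A picture is of the moment at which its call begins. get_calibration takes no time and is no camera call.
- ctrl.finish_job(): hands the job in; it is judged then, once.
The state is a dict: "clock": time; "qpos": joint angles; "qd": joint speeds; "tau": joint torques, N m; "eef_pos": TCP position; "tool_rot": TCP orientation; "force": force on the tool from outside, world axes, zero at the start; "torque": the same for the moment, N m; "width": finger opening in mm; "gripper_force": force on a finger pad.
Only numpy, scipy, OpenCV 4.12 (cv2) and the standard library are available. Lean on these libraries where they do the work, as an engineer would, in place of code of your own. Each camera call takes 0.05 s, during which the arm holds its last target. There are 200 camera calls.

## Working session

There is one attempt and no reset: what is moved stays moved. The work goes in short steps, Python scripts to look and compute and a shell command to move; the robot and the scene stay as the last step left them, time stands still between calls to the robot, and variables do not carry over. Pictures are saved under pics/ and viewed, at most 10 in all, crops included, and the job is handed in when it is done.

```bash
mkdir -p pics; ls
python3 - <<'E'
from cell import ctrl,get_image,get_calibration
import cv2,numpy as np
np.set_printoptions(suppress=True,precision=3)
for n in("scene","top"):
    cv2.imwrite(f"pics/{n}0.png",get_image(n)[:,:,::-1]); c=get_calibration(n); print(n,c["mtx"],c["world_from_camera"])
print(ctrl.read_state())
E
```

```text
pics
scene [[496.587   0.    318.494]
 [  0.    496.587 235.426]
 [  0.      0.      1.   ]] [[  -0.596    0.68    -0.427 1063.222]
 [   0.803    0.499   -0.325  403.58 ]
 [  -0.008   -0.537   -0.844 1141.31 ]
 [   0.       0.       0.       1.   ]]
top [[473.971   0.    313.936]
 [  0.    473.971 242.378]
 [  0.      0.      1.   ]] [[  -0.002   -0.985    0.172  300.527]
 [  -1.       0.001   -0.003   -8.786]
 [   0.002   -0.172   -0.985 1229.647]
 [   0.       0.       0.       1.   ]]
{'clock': 0.1, 'qpos': array([ 1.171,  0.629,  0.038,  1.518, -0.027,  0.996, -0.02 ]), 'qd': array([-0.001, -0.001,  0.001, -0.002,  0.001, -0.001, -0.001]), 'tau': array([  0.003, -56.453,   1.23 , -19.397,   0.011,   0.005,  -0.   ]), 'eef_pos': array([ 212.808, -613.598,  249.174]), 'tool_rot': array([-3.14 ,  0.   ,  0.334]), 'force': array([ 0.276, -0.075,  0.236]), 'torque': array([0.028, 0.012, 0.007]), 'gripper_force': 0.0, 'width': 85.52278328184703}
```

View pics/scene0.png

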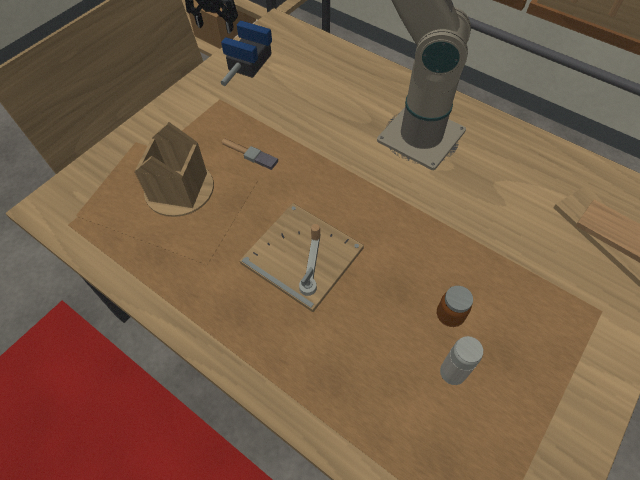

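View pics/top0.png

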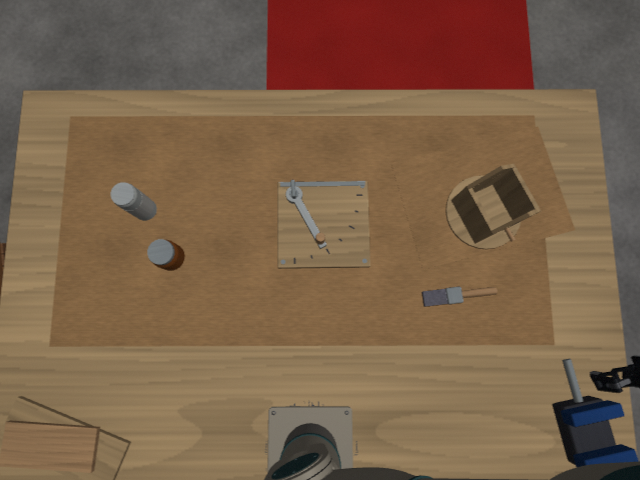

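The top view shows the jig at pixels (278..369, 181..268), the handle at about (320,239) and the pivot at about (294,193). The bystanders are well away from it. I'll zoom in on the jig.

Run:
```python
import cv2
t=cv2.imread("pics/top0.png")[172:277,270:380]; s=cv2.imread("pics/scene0.png")[200:312,236:368]
cv2.imwrite("pics/tz.png",cv2.resize(t,None,fx=5.5,fy=5.5,interpolation=cv2.INTER_CUBIC))
cv2.imwrite("pics/sz.png",cv2.resize(s,None,fx=5,fy=5,interpolation=cv2.INTER_CUBIC))
```

```text
(no output)
```

View pics/tz.png

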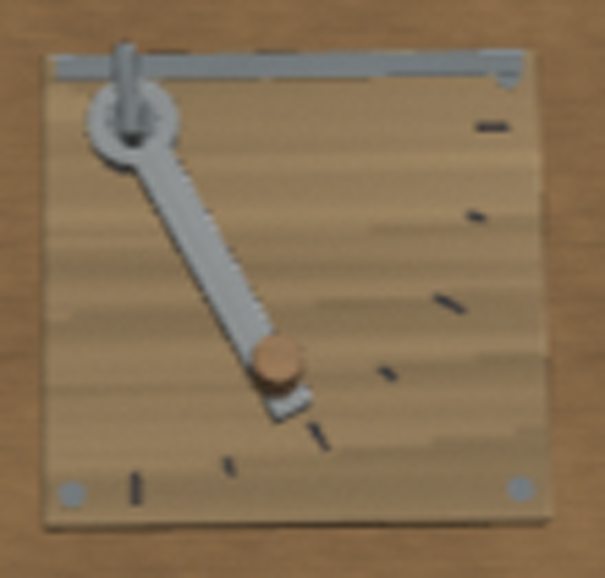

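View pics/sz.png

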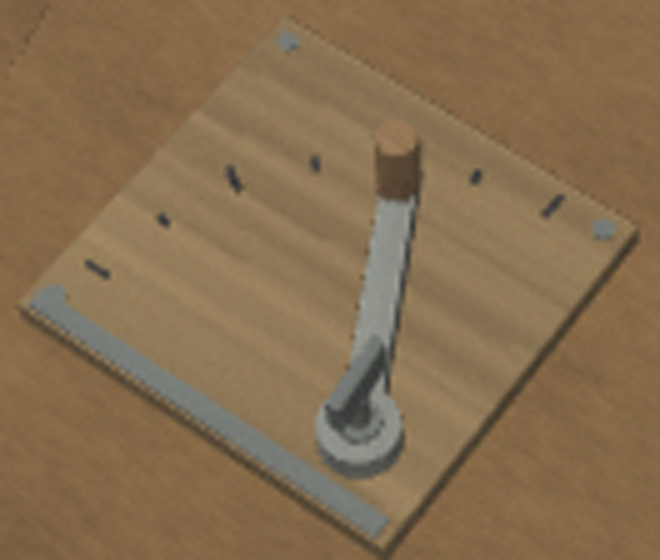

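The fence is near 63° and its handle top is at tz (277,357) and sz (398,135). The wing lies roughly along jig x. Next I'll triangulate and fit the jig pose.

```bash
cat > h.py <<'E'
import numpy as np,cv2
from cell import ctrl,get_image,get_calibration
from scipy.optimize import least_squares
np.set_printoptions(suppress=True,precision=3)
C={n:get_calibration(n) for n in("scene","top")}
P={n:c["mtx"]@np.linalg.inv(c["world_from_camera"])[:3] for n,c in C.items()}
def proj(n,X):
    q=P[n]@np.r_[X,1]; return q[:2]/q[2]
def tri(t,s):
    X=cv2.triangulatePoints(P["top"],P["scene"],np.float64(t),np.float64(s)); return (X[:3]/X[3]).ravel()
T=lambda u,v:((np.array([u,v])+.5)/5.5-.5)+[270,172]
S=lambda u,v:((np.array([u,v])+.5)/5-.5)+[236,200]
E
python3 - <<'E'
from h import *
a=np.radians
pv=np.array([75,75])
tick=lambda d,r=172:pv+r*np.array([-np.sin(a(d)),-np.cos(a(d))])
M=[((115,120),T(45,55),S(385,545)),((115,-120),T(533,50),S(22,303)),((-115,-120),T(550,518),S(287,18)),((-115,120),T(43,523),S(637,230)),
(tick(0),T(492,127),S(97,269)),(tick(15),T(476,216),S(164,220)),(tick(30),T(450,303),S(234,179)),(tick(45),T(388,373),S(315,163)),(tick(75),T(229,466),S(476,177)),(tick(90),T(136,488),S(553,206))]
print("corner/tick z",[round(tri(t,s)[2]) for _,t,s in M])
def W(p,m,z):
    c,s=np.cos(p[2]),np.sin(p[2]); return np.array([p[0]+c*m[0]-s*m[1],p[1]+s*m[0]+c*m[1],z])
f=lambda p:np.concatenate([np.r_[proj("top",W(p,m,18))-t,proj("scene",W(p,m,18))-s] for m,t,s in M])
r=least_squares(f,[560,0,0]);print("jig",r.x,"rms px",np.sqrt(np.mean(r.fun**2)))
r3=least_squares(lambda p:f(p[:3])-np.tile(p[3:],len(M)),np.r_[r.x,0,0,0,0]);print("with view offsets",r3.x,np.sqrt(np.mean(r3.fun**2)))
p=r.x; Pv=W(p,pv,18); print("pivot",Pv)
H=tri(T(277,357),S(398,133)); print("handle top",H, "dist",np.linalg.norm((H-Pv)[:2]))
v=(H-Pv)[:2]; print("fence deg",np.degrees(np.arctan2(v[1],v[0])-p[2]), "->", (270-np.degrees(np.arctan2(v[1],v[0])-p[2]))%360)
for n in("top","scene"):
  q=proj(n,np.r_[Pv[:2],93]); print(n,"pivot z93 crop",(q-([270,172] if n=="top" else [236,200])+.5)*(5.5 if n=="top" else 5))
# wing angle overlay
o={n:cv2.imread(f"pics/{'tz' if n=='top' else 'sz'}.png") for n in P}
w=[]
for b in (-30,0,30):
  d=22*np.array([np.cos(a(b)+p[2]),np.sin(a(b)+p[2])])
  print(b,[((proj(n,np.r_[Pv[:2]+k*d,93])-([270,172] if n=="top" else [236,200])+.5)*(5.5 if n=="top" else 5)).round() for n in P for k in(1,-1)])
E
```

```text
corner/tick z [18, 17, 14, 13, 18, 18, 18, 18, 18, 17]
jig [563.417 -33.762   0.009] rms px 0.718122888996868
with view offsets [559.282 -68.423   0.01   12.93    1.653  -9.692  -7.856] 0.5449377996059115
pivot [637.707  41.941  18.   ]
handle top [513.54  -25.975  88.547] dist 141.5279584074348
fence deg -151.86210350992278 -> 61.862103509922804
top pivot z93 crop [124.887  86.404]
scene pivot z93 crop [355.219 373.485]
-30 [array([313., 390.]), array([397., 357.]), array([149.,  46.]), array([101., 127.])]
0 [array([327., 407.]), array([383., 341.]), array([125.,  40.]), array([125., 134.])]
30 [array([350., 415.]), array([361., 333.]), array([100.,  46.]), array([149., 127.])]
```

Jig pose fits to about 0.7 px: pivot (638,42), fence ≈62° and handle ≈(514,-26). The wing lies along jig x, so the screw is about 90° short of its seat. I'll move over the handle with yaw going to π/2. That leaves the last joint room for a wing grip at yaw π.

```bash
python3 -m creep '[{"dx":0.34,"dy":0.66,"dz":0,"rz":0.13,"grip":-1},{"dx":0.34,"dy":0.66,"dz":0,"rz":0.13,"grip":-1},{"dx":0.34,"dy":0.66,"dz":0,"rz":0.13,"grip":-1},{"dx":0.34,"dy":0.66,"dz":0,"rz":0.13,"grip":-1},{"dx":0.34,"dy":0.66,"dz":0,"rz":0.13,"grip":-1}]'
```

```text
$[0]: bad value
```

```bash
python3 -m creep '[{"dx":0.34,"dy":0.66,"dz":0,"rx":0,"ry":0,"rz":0.13,"grip":-1},{"dx":0.34,"dy":0.66,"dz":0,"rx":0,"ry":0,"rz":0.13,"grip":-1},{"dx":0.34,"dy":0.66,"dz":0,"rx":0,"ry":0,"rz":0.13,"grip":-1},{"dx":0.34,"dy":0.66,"dz":0,"rx":0,"ry":0,"rz":0.13,"grip":-1},{"dx":0.34,"dy":0.66,"dz":0,"rx":0,"ry":0,"rz":0.13,"grip":-1}]'
```

```text
clock: 0.72
eef_pos: [350.0, -347.3, 250.0]
tool_rot: [-3.141, -0.001, 1.156]
force: [1.0, -0.2, 0.4]
width: 85.3
gripper_force: 0.0
```

```bash
python3 -m creep '[{"dx":0.41,"dy":0.8,"dz":0,"rx":0,"ry":0,"rz":0.066,"grip":-1},{"dx":0.41,"dy":0.8,"dz":0,"rx":0,"ry":0,"rz":0.066,"grip":-1},{"dx":0.41,"dy":0.8,"dz":0,"rx":0,"ry":0,"rz":0.066,"grip":-1},{"dx":0.41,"dy":0.8,"dz":0,"rx":0,"ry":0,"rz":0.066,"grip":-1},{"dx":0.41,"dy":0.8,"dz":0,"rx":0,"ry":0,"rz":0.066,"grip":-1}]'
python3 -m creep '[{"dx":0.05,"dy":0.11,"dz":0,"rx":0,"ry":0,"rz":0,"grip":-1},{"dx":0.05,"dy":0.11,"dz":0,"rx":0,"ry":0,"rz":0,"grip":-1},{"dx":0.05,"dy":0.11,"dz":-0.12,"rx":0,"ry":0,"rz":0,"grip":-1},{"dx":0.05,"dy":0.11,"dz":-0.25,"rx":0,"ry":0,"rz":0,"grip":-1},{"dx":0.05,"dy":0.11,"dz":-0.25,"rx":0,"ry":0,"rz":0,"grip":-1}]'
```

```text
clock: 1.35
eef_pos: [492.1, -70.4, 249.9]
tool_rot: [-3.141, 0.0, 1.565]
force: [1.6, 0.1, -0.7]
width: 85.5
gripper_force: 0.0
clock: 1.98
eef_pos: [508.1, -29.3, 147.1]
tool_rot: [-3.133, 0.001, 1.564]
force: [0.1, -1.0, 1.1]
width: 85.8
gripper_force: 0.0
```

```bash
python3 -m creep '[{"dx":0.006,"dy":0.002,"dz":-0.1,"rx":0,"ry":0,"rz":0,"grip":-1},{"dx":0.006,"dy":0.002,"dz":-0.16,"rx":0,"ry":0,"rz":0,"grip":-1},{"dx":0.006,"dy":0.002,"dz":-0.205,"rx":0,"ry":0,"rz":0,"grip":-1},{"dx":0.006,"dy":0.002,"dz":-0.205,"rx":0,"ry":0,"rz":0,"grip":-1},{"dx":0.006,"dy":0.002,"dz":-0.205,"rx":0,"ry":0,"rz":0,"grip":-1}]'
python3 - <<'E'
from h import *
cv2.imwrite("pics/s1.png",cv2.resize(get_image("scene")[160:320,220:400,::-1],None,fx=3.5,fy=3.5))
print(ctrl.read_state()["eef_pos"])
E
```

```text
clock: 2.6
eef_pos: [515.1, -27.6, 69.7]
tool_rot: [3.139, 0.0, 1.565]
force: [-0.1, -0.1, 0.3]
width: 85.4
gripper_force: 0.0
[515.075 -27.526  69.654]
```

View pics/s1.png

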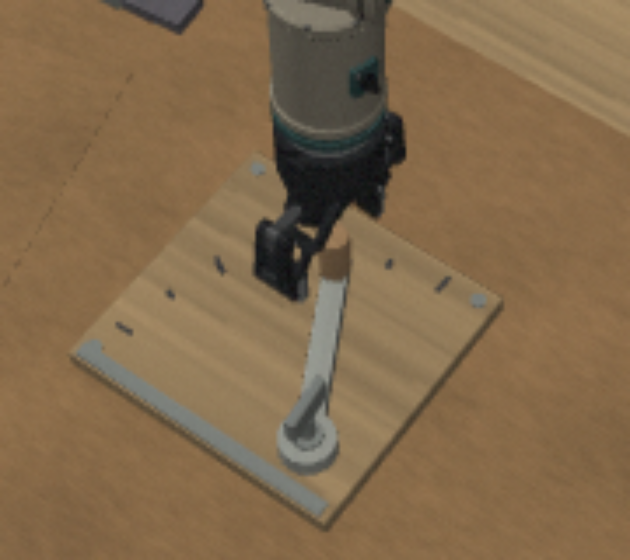

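The dowel at (335,255) sits between the fingers, with the far finger at (285,260). I'll close on it.

```bash
python3 -m creep '[{"dx":0,"dy":0,"dz":0,"rx":0,"ry":0,"rz":0,"grip":1},{"dx":0,"dy":0,"dz":0,"rx":0,"ry":0,"rz":0,"grip":1},{"dx":0,"dy":0,"dz":0,"rx":0,"ry":0,"rz":0,"grip":1},{"dx":0,"dy":0,"dz":0,"rx":0,"ry":0,"rz":0,"grip":1},{"dx":0,"dy":0,"dz":0,"rx":0,"ry":0,"rz":0,"grip":1}]'
```

```text
clock: 3.28
eef_pos: [514.3, -27.1, 68.3]
tool_rot: [3.141, -0.0, 1.566]
force: [0.4, -0.5, 4.7]
width: 22.6
gripper_force: 58.6
```

```bash
python3 -m creep '[{"dx":0.01,"dy":-0.017,"dz":0,"rx":0,"ry":0,"rz":0.009,"grip":1},{"dx":0.02,"dy":-0.033,"dz":0,"rx":0,"ry":0,"rz":0.018,"grip":1},{"dx":0.032,"dy":-0.049,"dz":0,"rx":0,"ry":0,"rz":0.027,"grip":1},{"dx":0.045,"dy":-0.065,"dz":0,"rx":0,"ry":0,"rz":0.036,"grip":1},{"dx":0.059,"dy":-0.079,"dz":0,"rx":0,"ry":0,"rz":0.045,"grip":1}]'
```

```text
clock: 3.9
eef_pos: [537.9, -58.4, 68.3]
tool_rot: [3.141, -0.001, 1.85]
force: [-1.2, 1.4, 4.2]
width: 23.0
gripper_force: 58.8
```

```bash
python3 -m creep '[{"dx":0.014,"dy":-0.014,"dz":0,"rx":0,"ry":0,"rz":0.009,"grip":1},{"dx":0.029,"dy":-0.026,"dz":0,"rx":0,"ry":0,"rz":0.018,"grip":1},{"dx":0.044,"dy":-0.038,"dz":0,"rx":0,"ry":0,"rz":0.027,"grip":1},{"dx":0.06,"dy":-0.048,"dz":0,"rx":0,"ry":0,"rz":0.036,"grip":1},{"dx":0.076,"dy":-0.058,"dz":0,"rx":0,"ry":0,"rz":0.044,"grip":1}]'
python3 -m creep '[{"dx":0,"dy":0,"dz":0,"rx":0,"ry":0,"rz":0,"grip":1},{"dx":0,"dy":0,"dz":0,"rx":0,"ry":0,"rz":0,"grip":1},{"dx":0,"dy":0,"dz":0,"rx":0,"ry":0,"rz":0,"grip":1},{"dx":0,"dy":0,"dz":0,"rx":0,"ry":0,"rz":0,"grip":1},{"dx":0,"dy":0,"dz":0,"rx":0,"ry":0,"rz":0,"grip":1}]'
```

```text
clock: 4.53
eef_pos: [568.4, -81.6, 68.3]
tool_rot: [3.141, -0.0, 2.126]
force: [-0.4, 1.7, 3.9]
width: 22.4
gripper_force: 58.8
clock: 5.15
eef_pos: [568.6, -81.7, 68.3]
tool_rot: [3.14, 0.0, 2.124]
force: [3.5, 2.0, 4.8]
width: 22.7
gripper_force: 58.9
```

```bash
python3 -m creep '[{"dx":0,"dy":0,"dz":0,"rx":0,"ry":0,"rz":0,"grip":-1},{"dx":0,"dy":0,"dz":0,"rx":0,"ry":0,"rz":0,"grip":-1},{"dx":0,"dy":0,"dz":0,"rx":0,"ry":0,"rz":0,"grip":-1},{"dx":0,"dy":0,"dz":0,"rx":0,"ry":0,"rz":0,"grip":-1},{"dx":0,"dy":0,"dz":0,"rx":0,"ry":0,"rz":0,"grip":-1}]'
python3 -m creep '[{"dx":0,"dy":0,"dz":0.1,"rx":0,"ry":0,"rz":0,"grip":-1},{"dx":0,"dy":0,"dz":0.2,"rx":0,"ry":0,"rz":0,"grip":-1},{"dx":0,"dy":0,"dz":0.33,"rx":0,"ry":0,"rz":0,"grip":-1},{"dx":-0.15,"dy":-0.05,"dz":0.45,"rx":0,"ry":0,"rz":0,"grip":-1},{"dx":-0.28,"dy":-0.1,"dz":0.45,"rx":0,"ry":0,"rz":0.02,"grip":-1}]'
python3 - <<'E'
from h import *
a=cv2.resize(get_image("top")[160:285,262:387,::-1],None,fx=4.5,fy=4.5,interpolation=2)
cv2.imwrite("pics/t2.png",a)
cv2.imwrite("pics/s2.png",cv2.resize(get_image("scene")[200:312,236:368,::-1],None,fx=5,fy=5,interpolation=2))
print(ctrl.read_state())
E
```

```text
clock: 5.78
eef_pos: [567.7, -82.1, 67.9]
tool_rot: [-3.141, -0.0, 2.124]
force: [0.3, 0.1, -0.4]
width: 85.6
gripper_force: 0.0
clock: 6.4
eef_pos: [463.8, -119.3, 249.2]
tool_rot: [3.138, 0.004, 2.255]
force: [0.2, -1.9, -0.2]
width: 85.1
gripper_force: 0.0
{'clock': 6.5, 'qpos': array([ 0.657,  0.443, -0.638,  1.983,  0.358,  0.834,  0.495]), 'qd': array([-0.07 ,  0.06 , -0.002, -0.114, -0.001, -0.051, -0.093]), 'tau': array([  0.769, -41.923,  -5.578, -15.244,  -0.056,   0.177,   0.786]), 'eef_pos': array([ 455.943, -122.89 ,  247.162]), 'tool_rot': array([-3.134, -0.001,  2.247]), 'force': array([-0.026, -0.472,  0.595]), 'torque': array([-0.064, -0.085,  0.02 ]), 'gripper_force': 0.0, 'width': 85.56783011559575}
```

View pics/s2.png

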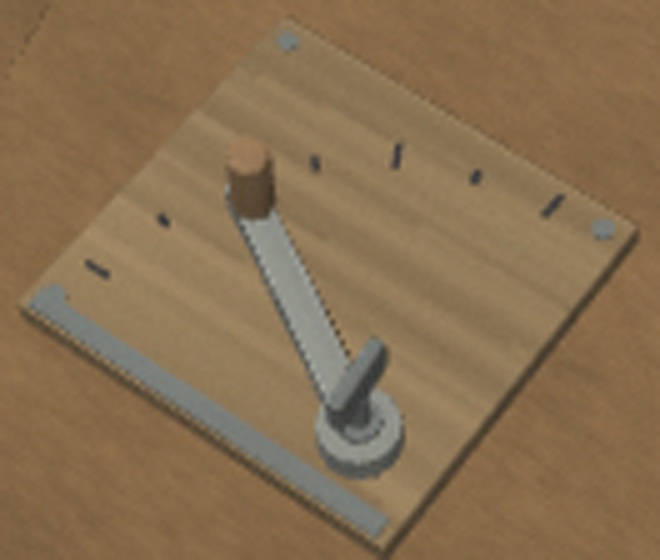

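The scene view now shows the fence with its dowel top at (249,150), covering the 30° tick. The wing's top ends are at about (377,342) and (336,406).

Run:
```python
from h import *
def onz(n,u,z):
    c=C[n];d=c["world_from_camera"][:3,:3]@np.linalg.inv(c["mtx"])@np.r_[u,1];o=c["world_from_camera"][:3,3];return o+d*(z-o[2])/d[2]
Pv=np.array([637.7,41.9])
h=onz("scene",S(249,150),87);v=h[:2]-Pv;print("handle",h,np.linalg.norm(v),"deg",np.degrees(np.arctan2(-v[0],-v[1]))+.52)
A,B=onz("scene",S(336,406),93),onz("scene",S(377,342),93);d=A-B
print("wing mid",(A+B)/2,"len",np.linalg.norm(d),"deg",np.degrees(np.arctan2(d[1],d[0]))-.52)
print("far end z",tri(T(123,46),S(336,406)))
```

```text
handle [565.459 -80.774  87.   ] 142.36425624861656 deg 31.013315001998357
wing mid [637.488  42.937  93.   ] len 39.31474063585654 deg 6.955668825634959
far end z [656.558  43.779  90.744]
```

View pics/t2.png

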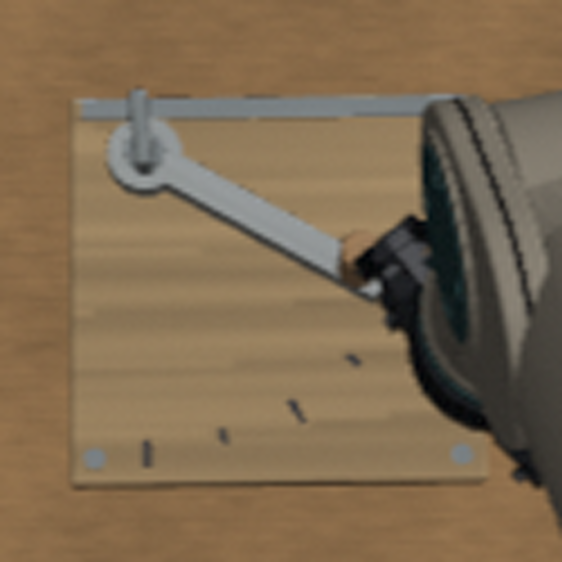

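Fence is at 30–31°, and the wing is about 5° off jig x with its middle at (637.6,42.5). Now I'll move over the wing with yaw ≈3.2.

```bash
python3 -m creep '[{"dx":0.455,"dy":0.412,"dz":0,"rx":0,"ry":0,"rz":0.15,"grip":-1},{"dx":0.455,"dy":0.412,"dz":0,"rx":0,"ry":0,"rz":0.15,"grip":-1},{"dx":0.455,"dy":0.412,"dz":0,"rx":0,"ry":0,"rz":0.15,"grip":-1},{"dx":0.455,"dy":0.412,"dz":0,"rx":0,"ry":0,"rz":0.15,"grip":-1},{"dx":0.455,"dy":0.412,"dz":0,"rx":0,"ry":0,"rz":0.15,"grip":-1}]'
python3 -m creep '[{"dx":0,"dy":0,"dz":0,"rx":0,"ry":0,"rz":0,"grip":-1},{"dx":0,"dy":0,"dz":0,"rx":0,"ry":0,"rz":0,"grip":-1},{"dx":0,"dy":0,"dz":0,"rx":0,"ry":0,"rz":0,"grip":-1},{"dx":0,"dy":0,"dz":0,"rx":0,"ry":0,"rz":0,"grip":-1},{"dx":0,"dy":0,"dz":0,"rx":0,"ry":0,"rz":0,"grip":-1}]'; python3 -c "from cell import ctrl;print(ctrl.read_state()['qpos'])"
```

```text
clock: 7.12
eef_pos: [646.8, 51.1, 246.4]
tool_rot: [3.137, 0.001, -3.085]
force: [-1.7, 0.5, -0.0]
width: 85.5
gripper_force: 0.0
clock: 7.75
eef_pos: [644.8, 45.0, 247.2]
tool_rot: [-3.141, 0.0, -3.096]
force: [0.1, 0.0, 0.4]
width: 85.4
gripper_force: 0.0
[ 0.34185182  0.74702657 -0.82887031  1.51640369  0.58461485  1.13886692
  1.01269249]
```

```bash
python3 -m creep '[{"dx":-0.0175,"dy":-0.006,"dz":-0.11,"rx":0,"ry":0,"rz":0,"grip":-1},{"dx":-0.0175,"dy":-0.006,"dz":-0.22,"rx":0,"ry":0,"rz":0,"grip":-1},{"dx":-0.0175,"dy":-0.006,"dz":-0.32,"rx":0,"ry":0,"rz":0,"grip":-1},{"dx":-0.0175,"dy":-0.006,"dz":-0.38,"rx":0,"ry":0,"rz":0,"grip":-1},{"dx":-0.0175,"dy":-0.006,"dz":-0.418,"rx":0,"ry":0,"rz":0,"grip":-1}]'
python3 -m creep '[{"dx":0,"dy":0,"dz":0,"rx":0,"ry":0,"rz":0,"grip":-1},{"dx":0,"dy":0,"dz":0,"rx":0,"ry":0,"rz":0,"grip":1},{"dx":0,"dy":0,"dz":0,"rx":0,"ry":0,"rz":0,"grip":1},{"dx":0,"dy":0,"dz":0,"rx":0,"ry":0,"rz":0,"grip":1},{"dx":0,"dy":0,"dz":0,"rx":0,"ry":0,"rz":0,"grip":1}]'
python3 -m creep '[{"dx":0,"dy":0,"dz":0,"rx":0,"ry":0,"rz":0,"grip":1},{"dx":0,"dy":0,"dz":0,"rx":0,"ry":0,"rz":0,"grip":1},{"dx":0,"dy":0,"dz":0,"rx":0,"ry":0,"rz":0,"grip":1},{"dx":0,"dy":0,"dz":0,"rx":0,"ry":0,"rz":0,"grip":1},{"dx":0,"dy":0,"dz":0,"rx":0,"ry":0,"rz":0,"grip":1}]'; python3 -c "from cell import ctrl;print(ctrl.read_state()['torque'])"
```

```text
clock: 8.38
eef_pos: [637.4, 42.7, 78.5]
tool_rot: [-3.142, -0.001, -3.096]
force: [-0.2, -0.6, -0.1]
width: 85.5
gripper_force: 0.0
clock: 9.0
eef_pos: [638.0, 42.1, 80.1]
tool_rot: [-3.14, 0.0, -3.095]
force: [2.9, -14.0, 4.8]
width: 12.1
gripper_force: 8.6
clock: 9.62
eef_pos: [638.1, 41.2, 80.2]
tool_rot: [-3.139, 0.0, -3.096]
force: [-1.2, -4.6, 5.9]
width: 9.2
gripper_force: 58.8
[-0.92969066  0.18608463  0.09463921]
```

```bash
python3 -m creep '[{"dx":0,"dy":0,"dz":0,"rx":0,"ry":0,"rz":-0.02,"grip":1},{"dx":0,"dy":0,"dz":0,"rx":0,"ry":0,"rz":-0.04,"grip":1},{"dx":0,"dy":0,"dz":0,"rx":0,"ry":0,"rz":-0.06,"grip":1},{"dx":0,"dy":0,"dz":0,"rx":0,"ry":0,"rz":-0.08,"grip":1},{"dx":0,"dy":0,"dz":0,"rx":0,"ry":0,"rz":-0.1,"grip":1}]'
python3 -c "from cell import ctrl;s=ctrl.read_state();print(s['torque'],s['qpos'])"
```

```text
clock: 10.25
eef_pos: [637.9, 40.7, 80.2]
tool_rot: [-3.139, 0.002, 2.554]
force: [0.1, -6.0, 5.6]
width: 9.1
gripper_force: 58.7
[-1.06559852  0.28596096  0.09642057] [ 0.20744266  0.88148718 -0.54678288  1.66611914  0.61672504  0.77357784
  0.35169668]
```

```bash
python3 -m creep '[{"dx":0,"dy":0,"dz":0,"rx":0,"ry":0,"rz":-0.02,"grip":1},{"dx":0,"dy":0,"dz":0,"rx":0,"ry":0,"rz":-0.04,"grip":1},{"dx":0,"dy":0,"dz":0,"rx":0,"ry":0,"rz":-0.06,"grip":1},{"dx":0,"dy":0,"dz":0,"rx":0,"ry":0,"rz":-0.08,"grip":1},{"dx":0,"dy":0,"dz":0,"rx":0,"ry":0,"rz":-0.1,"grip":1}]'
python3 -c "from cell import ctrl;s=ctrl.read_state();print(s['torque'],s['qpos'])"
```

```text
clock: 10.88
eef_pos: [637.5, 40.3, 80.2]
tool_rot: [-3.14, 0.003, 1.926]
force: [-2.2, -6.3, 6.1]
width: 8.9
gripper_force: 58.8
[-1.11481266  0.47330807  0.1090664 ] [ 0.11776897  0.84938344 -0.38531248  1.66953682  0.45116191  0.71358996
 -0.14063858]
```

```bash
python3 -m creep '[{"dx":0,"dy":0,"dz":0,"rx":0,"ry":0,"rz":-0.015,"grip":1},{"dx":0,"dy":0,"dz":0,"rx":0,"ry":0,"rz":-0.03,"grip":1},{"dx":0,"dy":0,"dz":0,"rx":0,"ry":0,"rz":-0.04,"grip":1},{"dx":0,"dy":0,"dz":0,"rx":0,"ry":0,"rz":-0.048,"grip":1},{"dx":0,"dy":0,"dz":0,"rx":0,"ry":0,"rz":-0.053,"grip":1}]'
python3 -c "from cell import ctrl;s=ctrl.read_state();print(s['torque'])"
```

```text
clock: 11.5
eef_pos: [637.2, 40.3, 80.2]
tool_rot: [-3.14, 0.004, 1.596]
force: [-1.5, -6.0, 7.3]
width: 9.3
gripper_force: 58.8
[-1.02862043  0.60138745  0.0669808 ]
```

```bash
python3 -m creep '[{"dx":0,"dy":0,"dz":0,"rx":0,"ry":0,"rz":-0.002,"grip":1},{"dx":0,"dy":0,"dz":0,"rx":0,"ry":0,"rz":-0.004,"grip":1},{"dx":0,"dy":0,"dz":0,"rx":0,"ry":0,"rz":-0.006,"grip":1},{"dx":0,"dy":0,"dz":0,"rx":0,"ry":0,"rz":-0.006,"grip":1},{"dx":0,"dy":0,"dz":0,"rx":0,"ry":0,"rz":-0.006,"grip":1}]'
python3 -c "from cell import ctrl;s=ctrl.read_state();print(s['torque'])"
```

```text
clock: 12.12
eef_pos: [637.2, 40.3, 80.2]
tool_rot: [-3.14, 0.004, 1.56]
force: [-2.2, -6.8, 7.9]
width: 9.2
gripper_force: 62.6
[-1.12982761  0.54454472  0.31012918]
```

Torque is rising as the wing comes up to the stop. I'll press slightly further to confirm it has seated.

```bash
python3 -m creep '[{"dx":0,"dy":0,"dz":0,"rx":0,"ry":0,"rz":-0.003,"grip":1},{"dx":0,"dy":0,"dz":0,"rx":0,"ry":0,"rz":-0.006,"grip":1},{"dx":0,"dy":0,"dz":0,"rx":0,"ry":0,"rz":-0.008,"grip":1},{"dx":0,"dy":0,"dz":0,"rx":0,"ry":0,"rz":-0.008,"grip":1},{"dx":0,"dy":0,"dz":0,"rx":0,"ry":0,"rz":-0.008,"grip":1}]'
python3 -c "from cell import ctrl;s=ctrl.read_state();print(s['torque'])"
```

```text
clock: 12.75
eef_pos: [637.2, 40.3, 80.3]
tool_rot: [-3.141, 0.005, 1.514]
force: [-2.0, -6.6, 7.1]
width: 9.3
gripper_force: 87.5
[-1.20011926  0.62285968  1.26348665]
```

Seated: the torque is 1.26 N m, far above the thread friction, at yaw ≈1.57. Backing off to yaw ≈3.146.

```bash
python3 -m creep '[{"dx":0,"dy":0,"dz":0,"rx":0,"ry":0,"rz":0.02,"grip":1},{"dx":0,"dy":0,"dz":0,"rx":0,"ry":0,"rz":0.04,"grip":1},{"dx":0,"dy":0,"dz":0,"rx":0,"ry":0,"rz":0.06,"grip":1},{"dx":0,"dy":0,"dz":0,"rx":0,"ry":0,"rz":0.08,"grip":1},{"dx":0,"dy":0,"dz":0,"rx":0,"ry":0,"rz":0.1,"grip":1}]'
```

```text
clock: 13.38
eef_pos: [637.7, 40.4, 80.2]
tool_rot: [-3.139, 0.002, 2.141]
force: [-2.1, -4.7, 5.9]
width: 9.2
gripper_force: 58.6
```

```bash
python3 -m creep '[{"dx":0,"dy":0,"dz":0,"rx":0,"ry":0,"rz":0.02,"grip":1},{"dx":0,"dy":0,"dz":0,"rx":0,"ry":0,"rz":0.04,"grip":1},{"dx":0,"dy":0,"dz":0,"rx":0,"ry":0,"rz":0.06,"grip":1},{"dx":0,"dy":0,"dz":0,"rx":0,"ry":0,"rz":0.08,"grip":1},{"dx":0,"dy":0,"dz":0,"rx":0,"ry":0,"rz":0.1,"grip":1}]'
```

```text
clock: 14.0
eef_pos: [638.0, 40.8, 80.2]
tool_rot: [-3.139, 0.001, 2.769]
force: [-1.0, -5.9, 5.7]
width: 9.4
gripper_force: 58.5
```

```bash
python3 -m creep '[{"dx":0,"dy":0,"dz":0,"rx":0,"ry":0,"rz":0.02,"grip":1},{"dx":0,"dy":0,"dz":0,"rx":0,"ry":0,"rz":0.04,"grip":1},{"dx":0,"dy":0,"dz":0,"rx":0,"ry":0,"rz":0.06,"grip":1},{"dx":0,"dy":0,"dz":0,"rx":0,"ry":0,"rz":0.06,"grip":1},{"dx":0,"dy":0,"dz":0,"rx":0,"ry":0,"rz":0.06,"grip":1}]'
python3 - <<'E'
from h import *
cv2.imwrite("pics/s3.png",cv2.resize(get_image("scene")[180:320,230:380,::-1],None,fx=4,fy=4,interpolation=2))
s=ctrl.read_state();print(s["torque"],s["qpos"])
E
```

```text
clock: 14.62
eef_pos: [638.1, 41.1, 80.2]
tool_rot: [-3.139, 0.0, -3.141]
force: [-0.9, -4.2, 5.2]
width: 9.1
gripper_force: 59.3
[-0.941  0.268  0.028] [ 0.286  0.923 -0.697  1.663  0.757  0.845  0.83 ]
```

View pics/s3.png

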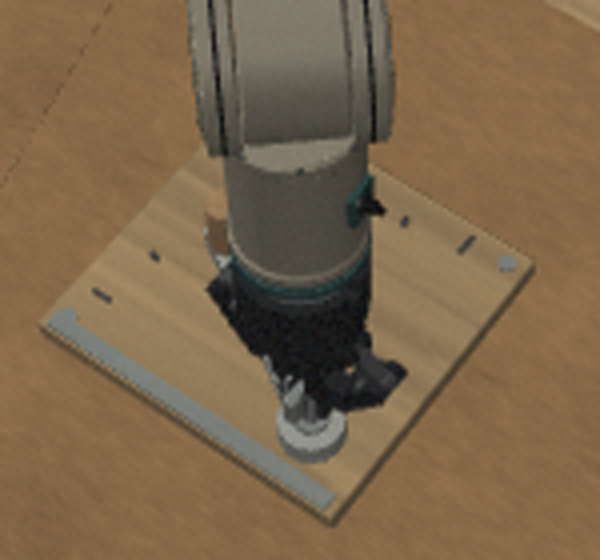

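The wing is held at yaw 3.142, a quarter turn back from the seat. The dowel's left edge is at (205,225), the same full-image position (281,236) as before, so the fence hasn't moved. Handing in.

```bash
python3 -c "from cell import ctrl;print(ctrl.finish_job())"
```

```text
the job is handed in; nothing more can be done
None
```

I handed the job in with the fence at about 30°, the screw seated then backed off a quarter turn, the wing still gripped at about 59 N, and the bystanders never approached; no verdict came back.

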